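Thread the stirrer shaft through both bearings and hold it

TASK

Of the three steel shafts standing in the grey sockets, take the one that fits the brass bushings of the stirrer stand (12 mm, the middle thickness) and thread it tip first from above down through the upper bushing and then the lower one, until its red ring is about 10 mm above the upper bushing. Finish while holding it there in the gripper, upright through both bushings with its tip clear of the stand's base, so that a colleague can clamp it. Leave the other two shafts in their sockets and do not disturb the vial, the dropper bottle or the timer.

Things in the scene. Friction and masses are not known exactly. Their poses are not given: they have to be found in the camera images.
- rod_12_center (a point): centre (half-way up) of the 12 mm thick plain steel shaft, 160 mm long, the middle in thickness of three look-alikes; z runs up the shaft. Tip 80 mm below this point, flat top 80 mm above it; red ring, 6 mm high, its middle 13 mm above it. Starts upright in its grey socket, top 165 mm above the worktop. Fits the bushings. Loose, about 0.12 kg.
- rod_12_tip (a point): lower end of the 12 mm shaft, on its axis, 5 mm above the worktop at the start. The last 6 mm taper to a 6 mm wide flat end.
- rod_12: the same 12 mm shaft; origin on its axis at the tip, z up along the shaft.
- socket_12: fixed grey round socket in which the 12 mm shaft stands at the start: 36 mm across (foot 40 mm), 45 mm high, floor 5 mm thick, open on top, bore 2 mm wider than the shaft. The other two shafts have sockets of the same outside. Origin at the centre of its underside.
- rod_8_center (a point): centre (half-way up) of the 8 mm thick plain steel shaft, 160 mm long, the thinnest of three look-alikes; z runs up the shaft. Tip 80 mm below this point, flat top 80 mm above it; red ring, 6 mm high, its middle 13 mm above it. Starts upright in its grey socket, top 165 mm above the worktop. Too thin: leave it.
- rod_16_center (a point): centre (half-way up) of the 16 mm thick plain steel shaft, 160 mm long, the thickest of three look-alikes; z runs up the shaft. Tip 80 mm below this point, flat top 80 mm above it; red ring, 6 mm high, its middle 13 mm above it. Starts upright in its grey socket, top 165 mm above the worktop. Too thick: leave it.
- stand: fixed stirrer stand; origin on the bushings' vertical axis at the worktop, z up. Grey base 150 x 110 x 8 mm reaching under the bushings; 16 mm steel column 62 mm from the bushing axis in the stand's +x direction carries both bushings on short arms. Nothing of it is higher than 105 mm.
- upper_bushing (a point): centre of the mouth (top face) of the upper brass bushing, 105 mm above the worktop; z up along the bore. Bushing 32 mm across, 16 mm high, open at both ends: bore 14 mm, its top 6 mm flaring out to about 24 mm.
- lower_bushing (a point): centre of the underside of the lower brass bushing, 42 mm above the worktop, exactly below the upper one on the same vertical axis; same shape and bore (top face 58 mm above the worktop, 31 mm below the underside of the upper bushing). The base's top is 34 mm below it.
- green_vial: white capped vial with a green band, 30 mm across, 73 mm high, loose; origin at the centre of its underside. Leave it alone.
- dropper: pink dropper bottle with a blue band and black cap, 29 mm across, 100 mm high, loose; origin at the centre of its underside. Leave it alone.
- timer: white bench timer, 26 x 68 x 62 mm, loose; origin at the centre of its underside. Leave it alone.
There are look-alikes about, which are no part of the job. What is meant by the stand is not green, and is the smaller of those in its own colour.

How it is judged (in metres and radians):
On the way, in this order (a step that is already met when the one before it is completed fails the run):
1. the 12 mm shaft is out of its socket, its tip above the upper bushing's height (height (world z) of rod_12_tip above 0.105 m), for 0.05 s.
2. its tip has gone down through the upper bushing and is not yet in the lower one (angle between the z axis of rod_12 and the z axis of upper_bushing, either way round below 0.08 rad and horizontal distance between rod_12_tip and upper_bushing below 0.006 m and z of rod_12_tip in the frame of upper_bushing below -0.014 m and z of rod_12_tip in the frame of lower_bushing above 0.012 m), for 0.1 s.
At the end, for the whole second after the job is handed in: 12 mm shaft held by the fingers (over 1 N), still (under 20 mm/s), within 0.08 rad of upright, tip within 5 mm of the bushing axis, middle of the red ring 1 to 20 mm above the upper bushing, tip over 12 mm above the worktop; vial, dropper, timer and other shafts within 25 mm of their start (angle between the z axis of rod_12 and the z axis of upper_bushing, either way round below 0.08 rad and horizontal distance between each of rod_12_tip, rod_12_center and upper_bushing below 0.006 m and horizontal distance between rod_12_tip and lower_bushing below 0.005 m and z of rod_12_tip in the frame of upper_bushing between -0.092 and -0.073 m and height (world z) of rod_12_tip above 0.012 m and contact force between the fingers and rod_12 above 1 N and linear speed of rod_12 below 0.02 m/s and not (distance of green_vial from where it was at the start of the episode above 0.025 m) and not (distance of dropper from where it was at the start of the episode above 0.025 m) and not (distance of timer from where it was at the start of the episode above 0.025 m) and not (distance of rod_8_center from where it was at the start of the episode above 0.025 m) and not (distance of rod_16_center from where it was at the start of the episode above 0.025 m)); the arm keeps its last pose, push and grip.
It fails at once if the vial is knocked or shifted by more than 25 mm (distance of green_vial from where it was at the start of the episode above 0.025 m).
It fails at once if the dropper bottle is knocked or shifted by more than 25 mm (distance of dropper from where it was at the start of the episode above 0.025 m).
It fails at once if the timer is knocked or shifted by more than 25 mm (distance of timer from where it was at the start of the episode above 0.025 m).
It fails at once if the 8 mm shaft is pulled out of its socket (its centre moves more than 25 mm) (distance of rod_8_center from where it was at the start of the episode above 0.025 m).
It fails at once if the 16 mm shaft is pulled out of its socket (its centre moves more than 25 mm) (distance of rod_16_center from where it was at the start of the episode above 0.025 m).
It also fails if it takes over 51 s, if anything falls off the work surface, if the arm or the gripper's body presses on something with over 40 N, if the wrist force passes 120 N, or if a joint passes its speed limit or range.

ROBOT

A 6-joint arm with a two-finger parallel gripper is mounted at the origin on the work surface; the furniture and walls round the work are solid. World frame = base frame: x ahead of the robot, y to its left, z up, the work surface at z = 0. Lengths are in m, angles in degrees, forces in N, time in s.
With the tool pointing down it reaches from about 0.4 to 0.825 m from the base axis. Payload 7 kg.
Tool frame: the origin (TCP) lies between the finger pads; the fingertips stand ctrl.nose_length ahead of it and the grasp point (between the pads) lies 2 mm behind it (ctrl.nose_length is the distance from the TCP to the fingertips, in m); z points along the fingers, y is the line along which they close (so a half turn about z gives the same grasp; the last joint's range is limited). The gripper opens to 88 mm and grips with 3 to 60 N. Pads are 19 mm wide; open, the fingers measure 130 mm over their backs; the gripper's body (78 mm by 193 mm) begins 47 mm behind the grasp point.
Start: joints at [-53.05, 20.546, 0.682, 0, -70.136, -16.507], TCP at [0.236, -0.632, 0.244] pointing down, gripper open.
Joint ranges: [-176.03, 176.03], [-82.01, 121.73], [-58.28, 71.71], [-173.87, 95.51], [-174.79, -0.11], [-173.66, 173.66]. Speed limits (degrees/s): [136.94, 136.94, 172.46, 180, 180, 180].

INTERFACE

Orientations are given as [roll, pitch, yaw] about the fixed x, y, z axes, in that order (R = Rz(yaw) Ry(pitch) Rx(roll)).
In Python, from plant import ctrl gives the robot as it stands.
- The arm moves only by the tool apply_moves, never from a script. Its argument "commands" is a list of rows, each a list of 3 entries, a list of its own where there are three numbers: the shift along the world's x, y, z in cm, then the turn about the world's z in rad, then the closure, from 0 (fully open) to 1 (shut). In form: [[[x, y, z], turn, jaw], ...]. A call has 1 to 20 rows; each row is the pose to reach, as a shift and turn from the pose commanded when the call began; what a row does not reach only later rows make up. A row lasts 1/12 s, in which the tool goes at most 41.7 mm and 7.16 degrees, less where a joint would pass 70% of its speed; a pose out of reach is approached as far as the arm can. A call with a gripper value outside its range is refused whole. The fingers move at their own pace and stop on an object; the grip force is fixed at half the most. Time passes only in rows, so rows that repeat a pose let the fingers close. It gives the time, the measured TCP pose, the force, the opening and the grip force at its end, in the units of the state.
- ctrl.get_obs(): the state, without advancing time (a new reading comes with each control period).
- ctrl.snapshot(name): name is "scene" or "top" or "wrist"; returns a dict with "img" (480x640x3 uint8, red, green, blue), "fx", "fy", "cx", "cy" (pixels), "T" (4x4, takes a point from camera to world coordinates). Camera axes: x right, y up, looking along -z (the intrinsics and any distortion apply to the point x, -y, -z); pixel columns grow to the right and rows downward; lengths in m; the calibration is good to about 2 mm. A picture is of the moment at which its call begins. There is no depth.
- ctrl.close_job(): hands the job in; it is judged then, once.
Trained networks look in a picture, given as the dict that the camera call returned (one of the last four; its "shot" number tells which), for a name from the list of things; names that differ only in an ending like _2 or _b are one class to them, and where a whole thing is asked for, a point or a joint stands for the part that bears it (a point fixed in the world has none). Each returns a list of dicts, best first, with "score" (0 to 1); they miss things now and then, are a little off and sometimes report something else, mostly with a low value. They report only what shows in the picture. A call takes as long as a camera call. They do not tell look-alikes from the thing itself.
- ctrl.search_frame(picture, target): "at" ([column, row] in pixels, amid what is visible of it).
- ctrl.spot_point(picture, target): "at" ([column, row] in pixels: a listed point, or the origin of a listed thing).
The state is a dict: "clock": time; "joint_pos": joint angles; "qvel": joint speeds; "tau": joint torques, N m; "tool_pos": TCP position; "orientation": TCP orientation; "force": force on the tool from outside, world axes, zero at the start; "moment": the same for the moment, N m; "opening": finger opening in m; "gripper_force": force on a finger pad.
Only numpy, scipy, OpenCV 4.12 (cv2) and the standard library are available. Lean on these libraries where they do the work, as an engineer would, in place of code of your own. Each camera call takes 0.05 s, during which the arm holds its last target. There are 200 camera calls.

## Working session

There is one attempt and no reset: what is moved stays moved. The work goes in short steps, Python scripts to look and compute and a tool call to move; the robot and the scene stay as the last step left them, time stands still between calls to the robot, and variables do not carry over. Pictures are saved under pics/ and viewed, at most 10 in all, crops included, and the job is handed in when it is done.

Besides the shell and the picture viewer there is one more tool, called by a JSON object that holds its "name" and its "arguments", one argument or row to a line. apply_moves: Moves the arm, as the interface text tells. Its arguments: {"type":"object","properties":{"commands":{"type":"array"}},"required":["commands"]}

```bash
mkdir -p pics
cat > h.py <<'E'
import numpy as np, cv2
from plant import ctrl
def snap(n,fn=None):
    s=ctrl.snapshot(n)
    if fn: cv2.imwrite('pics/'+fn,s['img'][:,:,::-1])
    return s
def ray(s,px):
    d=np.array([(px[0]-s['cx'])/s['fx'],-(px[1]-s['cy'])/s['fy'],-1.])
    T=np.array(s['T']); return T[:3,3],T[:3,:3]@d
def at_z(s,px,z):
    o,d=ray(s,px); return o+d*(z-o[2])/d[2]
def proj(s,p):
    T=np.array(s['T']); c=T[:3,:3].T@(np.array(p)-T[:3,3])
    return s['cx']+s['fx']*c[0]/-c[2], s['cy']-s['fy']*c[1]/-c[2]
E
python3 - <<'E'
from h import *
np.set_printoptions(precision=4,suppress=True)
print(ctrl.nose_length, ctrl.get_obs())
for n in('scene','top'):
    s=snap(n,n+'0.png'); print(n,{k:s[k] for k in s if k not in('img',)})
    for t,z in(('rod_12_center',.085),('rod_8_center',.085),('rod_16_center',.085),('upper_bushing',.105),('lower_bushing',.042),('stand',0),('green_vial',0),('dropper',0),('timer',0)):
        for r in ctrl.spot_point(s,t)[:4]: print(n,t,np.round(r['at']),round(r['score'],2),at_z(s,r['at'],z)[:2])
E
```

```text
0.017 {'clock': 0.0, 'joint_pos': array([-53.0493,  20.5909,   0.6326,  -0.02  , -70.1353, -16.5078]), 'qvel': array([ 0.0253, -0.0221,  0.0609, -0.0103, -0.0157,  0.0809]), 'tau': array([  0.0014, -58.2725,  29.306 ,   6.9972,   0.0069,  -0.0002]), 'tool_pos': array([ 0.2356, -0.6321,  0.2426]), 'orientation': array([ 179.9049,   -0.0086, -159.5639]), 'force': array([-0.1441, -0.1613, -0.5689]), 'moment': array([ 0.0164, -0.0417,  0.0187]), 'gripper_force': 0.0, 'opening': 0.0874002828753065}
scene {'fx': 513.5090026843379, 'fy': 513.5090026843379, 'cx': 329.3030470634139, 'cy': 240.3966741009694, 'T': array([[ 0.9944,  0.0614, -0.0862,  0.3709],
       [-0.1036,  0.3949, -0.9129, -1.0648],
       [-0.022 ,  0.9167,  0.3991,  0.6243],
       [ 0.    ,  0.    ,  0.    ,  1.    ]]), 'shot': 1}
scene rod_12_center [380. 330.] 0.48 [ 0.5382 -0.2637]
scene rod_8_center [348. 302.] 0.67 [ 0.4926 -0.1537]
scene rod_16_center [369. 271.] 0.84 [ 0.5602 -0.0212]
scene upper_bushing [348. 233.] 0.79 [0.5377 0.1663]
scene upper_bushing [232. 285.] 0.78 [ 0.2527 -0.0823]
scene upper_bushing [259
[... 913 characters left out ...]
 0.5597 -0.0254]
top upper_bushing [454. 338.] 0.78 [ 0.2531 -0.1819]
top upper_bushing [138. 321.] 0.7 [0.2917 0.6121]
top upper_bushing [409. 181.] 0.69 [ 0.6541 -0.0729]
top upper_bushing [316. 224.] 0.66 [0.539  0.1676]
top lower_bushing [148. 318.] 0.86 [0.2935 0.6087]
top lower_bushing [440. 331.] 0.85 [ 0.2653 -0.1639]
top lower_bushing [315. 231.] 0.83 [0.5274 0.169 ]
top lower_bushing [313. 232.] 0.28 [0.5244 0.1735]
top stand [437. 331.] 0.92 [ 0.2595 -0.1687]
top stand [152. 319.] 0.74 [0.2872 0.6123]
top stand [313. 233.] 0.69 [0.5277 0.1743]
top green_vial [359. 175.] 0.44 [0.6921 0.0451]
top dropper [440. 185.] 0.56 [ 0.6649 -0.1831]
top timer [408. 182.] 0.74 [ 0.6752 -0.0911]
```

View pics/scene0.png

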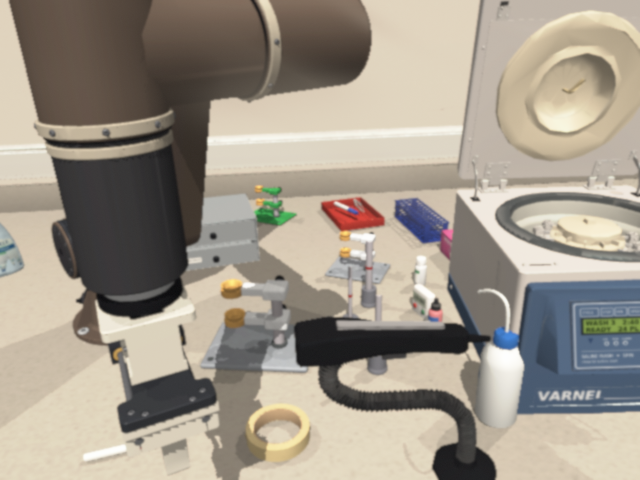

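View pics/top0.png

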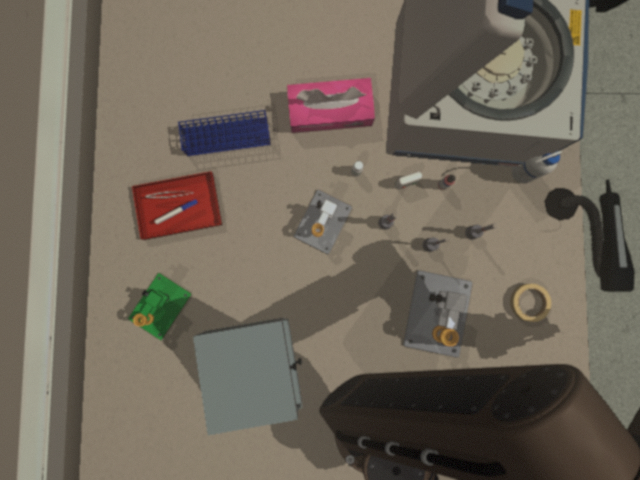

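Scene: the target is the small grey stand at top pixel (318,230). The big grey stand at (446,336) and the green one at (143,320) are decoys. The shafts are at (387,222), (431,243) and (475,232), and a lamp head at (615,280) may lie in the way, so I will triangulate it.

Run:
```python
from h import *
np.set_printoptions(precision=3,suppress=True)
a=snap('scene'); b=snap('top'); w=snap('wrist','w0.png')
def tri(p,q):
    o1,d1=ray(a,p);o2,d2=ray(b,q)
    t=np.linalg.lstsq(np.c_[d1,-d2],o2-o1,rcond=None)[0]
    x,y=o1+d1*t[0],o2+d2*t[1]; return (x+y)/2,np.linalg.norm(x-y)
for n,p,q in(('lampR',(488,338),(608,183)),('lampL',(298,343),(618,318)),('lampbase',(464,465),(560,203)),('bottle top',(492,292),(548,150)),('rodR',(378,298),(487,230)),('upb',(348,236),(318,229)),('column top',(369,238),(326,208))): print(n,*tri(p,q))
T=np.array(w['T']); print(T, w['fx'])
# lamp in the scene: start tool
print(proj(a,[.236,-.632,.244]),proj(b,[.236,-.632,.244]))
```

```text
lampR [ 0.63  -0.513  0.227] 0.005491519115532144
lampL [ 0.348 -0.51   0.243] 0.06362510844632323
lampbase [ 0.617 -0.518  0.006] 0.0003323730619501793
bottle top [ 0.701 -0.376  0.218] 0.011838611594762887
rodR [ 0.529 -0.256  0.149] 0.011638602465713329
upb [0.532 0.162 0.097] 0.00863705659574155
column top [0.585 0.141 0.097] 0.0058264733856498345
[[-0.349 -0.907 -0.234  0.175]
 [ 0.937 -0.338 -0.087 -0.656]
 [-0.    -0.249  0.968  0.385]
 [ 0.     0.     0.     1.   ]] 352.59935552299345
(np.float64(165.5992278457703), np.float64(418.79651029199294)) (np.float64(674.477241641034), np.float64(354.6741763312408))
```

View pics/w0.png

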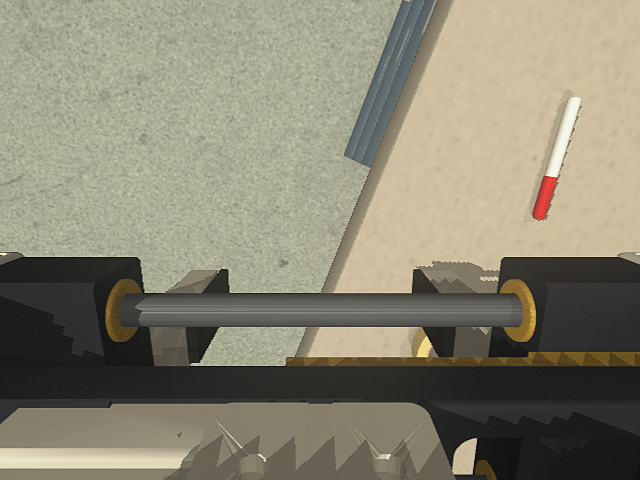

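The pixel check puts the lamp head at about x 0.35–0.63, y −0.51, z 0.24. The wrist picture shows the gripper along the bottom and clear view above row 290. So I will rise first, then go over to the shafts.

{"name": "apply_moves", "arguments": {
  "commands": [
    [[0,0,6],0,0],
    [[0,0,12],0,0],
    [[0,2,18],0,0],
    [[2,5,18],0,0],
    [[4,8,18],0,0],
    [[6,11,18],0,0],
    [[8,14,18],0,0],
    [[10,17,18],0,0],
    [[13,20,18],0,0],
    [[16,23,18],0,0],
    [[19,26,18],0,0],
    [[22,29,18],0,0],
    [[25,32,18],0,0],
    [[28,35,18],0,0],
    [[30,38,17],0,0],
    [[33,42,16],0,0],
    [[35,45,16],0,0],
    [[38,48,16],0,0],
    [[38,51,16],0,0],
    [[38,51,16],0,0]
  ]
}}

```text
clock: 2.82
tool_pos: [0.6173, -0.1174, 0.4021]
orientation: [179.9, -0.1, -159.3]
force: [-0.8, -0.9, 0.8]
opening: 0.0875
gripper_force: 0.0
```

Run:
```python
from h import *
np.set_printoptions(precision=3,suppress=True)
s=snap('wrist','w1.png'); print(ctrl.get_obs()['tool_pos'],ctrl.get_obs()['clock'])
for t,z in(('rod_12_center',.085),('rod_8_center',.085),('rod_16_center',.085),('upper_bushing',.105)):
    for r in ctrl.spot_point(s,t)[:4]: print(t,np.round(r['at']),round(r['score'],2),at_z(s,r['at'],z)[:2])
```

```text
[ 0.617 -0.119  0.403] 2.8667
rod_12_center [228.  90.] 0.92 [ 0.534 -0.268]
rod_8_center [510. 200.] 0.7 [0.534 0.116]
rod_8_center [406. 178.] 0.66 [ 0.556 -0.023]
rod_8_center [332. 100.] 0.6 [ 0.501 -0.146]
rod_16_center [402. 180.] 0.76 [ 0.559 -0.027]
upper_bushing [553. 214.] 0.91 [0.532 0.164]
```

View pics/w1.png

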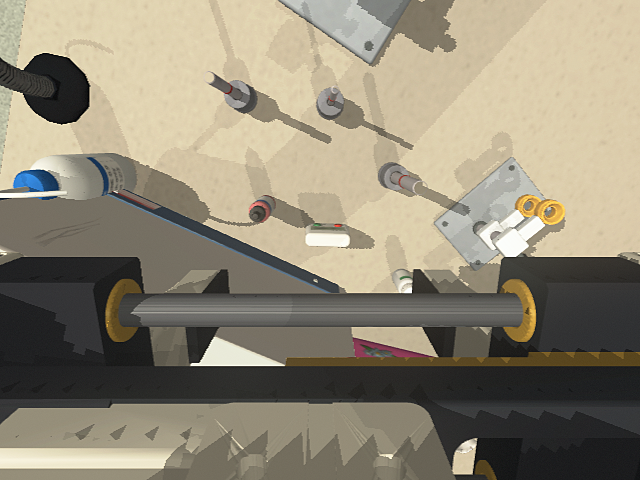

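The shafts are at (228,90), (332,100) and (406,180). The stand's upper bushing is at (551,210), agreeing with the top view. I will enlarge crops to compare thickness.

Run:
```python
from h import *
i=cv2.imread('pics/w1.png')
c=[cv2.resize(i[y-30:y+30,x-30:x+30],None,fx=8,fy=8,interpolation=cv2.INTER_CUBIC)[:,:] for x,y in((225,90),(331,97),(405,182))]
c=[cv2.resize(k,(260,260)) for k in c]
cv2.imwrite('pics/c1.png',np.hstack(c))
```

```text
(no output)
```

View pics/c1.png

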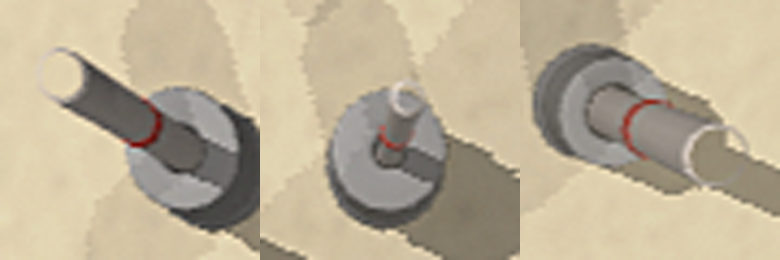

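Thickness in the crops is about 11.5, 7 and 14 px, so the left shaft at (228,90) is the 12 mm one. Now its axis, and the bushing, from several views.

Run:
```python
from h import *
np.set_printoptions(precision=4,suppress=True)
s=snap('wrist'); b=snap('top','t1.png'); a=snap('scene','s1.png')
print('rod top wrist',at_z(s,(209.1,77.5),.165), 'ring', at_z(s,(225-30+142/4.33,60+126/4.33),.098))
for n,v in(('w',s),('t',b),('s',a)):
    for t,z in(('rod_12_center',.085),('rod_12_tip',.005),('socket_12',0),('upper_bushing',.105),('lower_bushing',.042),('stand',0)):
        for r in ctrl.spot_point(v,t)[:4]:
            p=at_z(v,r['at'],z)
            if np.hypot(*(p[:2]-[.534,-.268]))<.05 or np.hypot(*(p[:2]-[.535,.165]))<.04: print(n,t,np.round(r['at']),round(r['score'],2),p[:2])
o=ctrl.get_obs(); p=o['tool_pos']; print(p,proj(s,p))
```

```text
rod top wrist [ 0.5322 -0.2738  0.165 ] ring [ 0.5329 -0.2719  0.098 ]
w rod_12_center [233.  97.] 0.7 [ 0.539  -0.2674]
w socket_12 [248.  99.] 0.72 [ 0.5307 -0.2684]
w upper_bushing [554. 218.] 0.57 [0.535  0.1629]
w lower_bushing [530. 205.] 0.73 [0.5286 0.1656]
w stand [249. 101.] 0.7 [ 0.5332 -0.2661]
w stand [514. 200.] 0.6 [0.5266 0.1652]
t rod_12_center [484. 226.] 0.45 [ 0.5416 -0.2735]
t upper_bushing [316. 227.] 0.7 [0.531  0.1678]
t lower_bushing [314. 232.] 0.69 [0.5253 0.1703]
t stand [316. 233.] 0.56 [0.528 0.167]
s rod_12_center [378. 332.] 0.49 [ 0.5329 -0.2687]
s socket_12 [375. 368.] 0.75 [ 0.5301 -0.2646]
s upper_bushing [346. 232.] 0.59 [0.5324 0.1678]
s lower_bushing [345. 255.] 0.59 [0.5286 0.1618]
s stand [349. 266.] 0.68 [0.5411 0.1827]
[ 0.6157 -0.1225  0.4035] (np.float64(323.9739621704642), np.float64(300.97694516329443))
```

{"name": "apply_moves", "arguments": {
  "commands": [
    [[-3,-4,-3],0,0],
    [[-5,-7,-6],0,0],
    [[-7,-11,-9],0,0],
    [[-8.4,-14.8,-12],0,0],
    [[-8.4,-14.8,-15],0,0],
    [[-8.4,-14.8,-15.4],0,0],
    [[-8.4,-14.8,-15.4],0,0]
  ]
}}

```text
clock: 4.7
tool_pos: [0.5279, -0.2715, 0.244]
orientation: [179.7, -0.4, -159.7]
force: [-0.0, 0.6, -1.7]
opening: 0.0877
gripper_force: 0.0
```

Run:
```python
from h import *
np.set_printoptions(precision=4,suppress=True)
s=snap('wrist','w2.png'); o=ctrl.get_obs(); print(o['clock'],o['tool_pos'],o['orientation'])
for x in(.530,.533,.536): print(np.array(proj(s,[x,-.270,.165])),np.array(proj(s,[x,-.270,.098])))
```

```text
4.75 [ 0.5298 -0.2712  0.2471] [ 179.8401   -0.2448 -159.6876]
[322.1368 252.8617] [321.2803 229.6481]
[320.5486 256.9707] [320.0422 232.9095]
[318.9696 261.0557] [318.8097 236.1561]
```

View pics/w2.png

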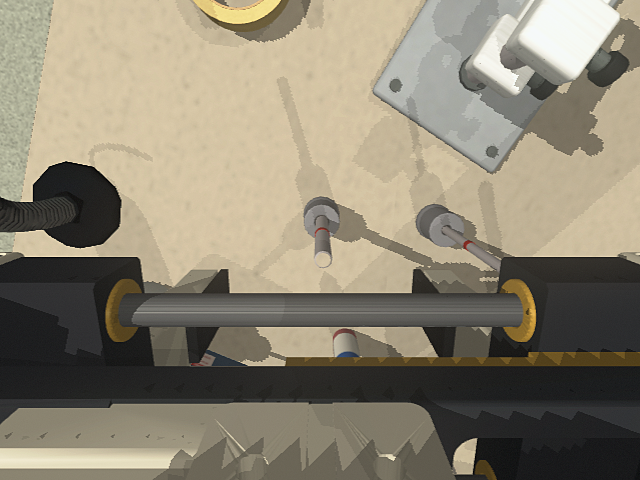

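The shaft top is at (323,259) and its ring at (322,231), within about 2 mm of the prediction. So I will go down and grip.

{"name": "apply_moves", "arguments": {
  "commands": [
    [[0.2,0.1,-3],0,0],
    [[0.2,0.1,-6],0,0],
    [[0.2,0.1,-9],0,0],
    [[0.2,0.1,-11.5],0,0],
    [[0.2,0.1,-12.1],0,0],
    [[0.2,0.1,-12.1],0,0],
    [[0.2,0.1,-12.1],0,0.5],
    [[0.2,0.1,-12.1],0,0.8],
    [[0.2,0.1,-12.1],0,1],
    [[0.2,0.1,-12.1],0,1],
    [[0.2,0.1,-12.1],0,1],
    [[0.2,0.1,-12.1],0,1],
    [[0.2,0.1,-12.1],0,1],
    [[0.2,0.1,-12.1],0,1],
    [[0.2,0.1,-12.1],0,1],
    [[0.2,0.1,-12.1],0,1]
  ]
}}

```text
clock: 6.08
tool_pos: [0.5337, -0.2695, 0.1285]
orientation: [180.0, -0.0, -159.6]
force: [-0.7, -0.5, -0.6]
opening: 0.0265
gripper_force: 0.0
```

{"name": "apply_moves", "arguments": {
  "commands": [
    [[0,0,0],0,1],
    [[0,0,0],0,1],
    [[0,0,0],0,1],
    [[0,0,0],0,1],
    [[0,0,0],0,1],
    [[0,0,0],0,1],
    [[0,0,0],0,1]
  ]
}}

```text
clock: 6.67
tool_pos: [0.5334, -0.2691, 0.1284]
orientation: [180.0, -0.0, -159.6]
force: [-1.3, 4.5, 2.5]
opening: 0.0118
gripper_force: 29.9
```

{"name": "apply_moves", "arguments": {
  "commands": [
    [[0,0,2],0,1],
    [[0,0,4.5],0,1],
    [[0,0,7],0,1],
    [[0,0,10],0,1],
    [[0,0,13],0,1],
    [[0,0,16],0,1],
    [[0,0,18.5],0,1],
    [[0,0,20],0,1],
    [[0,1,20],0,1],
    [[0,3,20],0,1],
    [[0,6,20],0,1],
    [[0,9,20],0,1],
    [[0,12,20],0,1],
    [[0,15,20],0,1],
    [[0,18,20],0,1],
    [[0,21,20],0,1],
    [[0,24,20],0,1],
    [[0,27,20],0,1],
    [[0,30,20],0,1],
    [[0,33,20],0,1]
  ]
}}

```text
clock: 8.33
tool_pos: [0.5334, 0.0619, 0.3278]
orientation: [-180.0, -0.0, -159.6]
force: [0.3, -0.8, -0.7]
opening: 0.0118
gripper_force: 30.0
```

{"name": "apply_moves", "arguments": {
  "commands": [
    [[0,3,0],0,1],
    [[-0.2,6,0],0,1],
    [[-0.3,8.5,-1],0,1],
    [[-0.3,10,-2.5],0,1],
    [[-0.3,10.4,-4.5],0,1],
    [[-0.3,10.4,-6],0,1],
    [[-0.3,10.4,-7],0,1],
    [[-0.3,10.4,-7],0,1],
    [[-0.3,10.4,-7],0,1],
    [[-0.3,10.4,-7],0,1]
  ]
}}

```text
clock: 9.17
tool_pos: [0.5313, 0.1644, 0.2595]
orientation: [-180.0, 0.1, -159.6]
force: [0.3, 0.1, -1.0]
opening: 0.0115
gripper_force: 30.0
```

Run:
```python
from h import *
np.set_printoptions(precision=4,suppress=True)
s=snap('wrist','w3.png'); b=snap('top','t3.png'); a=snap('scene','s3.png'); o=ctrl.get_obs(); print(o['clock'],o['tool_pos'],o['orientation'],o['opening'],o['gripper_force'])
for n,v in(('w',s),('t',b),('s',a)):
    for t,z in(('rod_12_center',.215),('rod_12_tip',.135),('upper_bushing',.105),('lower_bushing',.042),('stand',0)):
        for r in ctrl.spot_point(v,t)[:4]:
            p=at_z(v,r['at'],z)
            if np.hypot(*(p[:2]-[.535,.165]))<.04: print(n,t,np.round(r['at']),round(r['score'],2),p[:2])
p=o['tool_pos']
for z in(.135,.105,.058): print(z,np.array(proj(s,[p[0],p[1],z])),np.array(proj(s,[.531,.165,z])))
i=cv2.imread('pics/w3.png')[120:310,200:440]; j=cv2.imread('pics/s3.png')[150:300,250:440]
i=cv2.resize(i,None,fx=3,fy=3,interpolation=cv2.INTER_CUBIC); cv2.imwrite('pics/c3.png',i)
```

```text
9.3167 [0.5312 0.1645 0.2596] [ 179.9839    0.1046 -159.5774] 0.011643080944915875 29.976274268701673
w rod_12_center [318. 269.] 0.58 [0.534  0.1627]
w rod_12_tip [316. 233.] 0.71 [0.5336 0.1606]
w upper_bushing [320. 222.] 0.75 [0.5308 0.1632]
w upper_bushing [322. 205.] 0.35 [0.5166 0.1592]
w lower_bushing [321. 205.] 0.89 [0.5267 0.1627]
w stand [321. 203.] 0.62 [0.5311 0.1646]
t lower_bushing [313. 230.] 0.55 [0.5315 0.1733]
t stand [313. 231.] 0.8 [0.5339 0.1732]
s rod_12_center [348. 192.] 0.52 [0.5377 0.175 ]
s rod_12_tip [346. 218.] 0.49 [0.5346 0.1926]
s upper_bushing [347. 235.] 0.56 [0.5319 0.1509]
s lower_bushing [348. 256.] 0.57 [0.5342 0.1597]
s stand [347. 268.] 0.62 [0.5344 0.1677]
0.135 [321.7448 231.5118] [322.4592 231.4647]
0.105 [321.6069 223.1445] [322.2529 223.1017]
0.058 [321.4372 212.8393] [321.9988 212.8017]
```

View pics/c3.png

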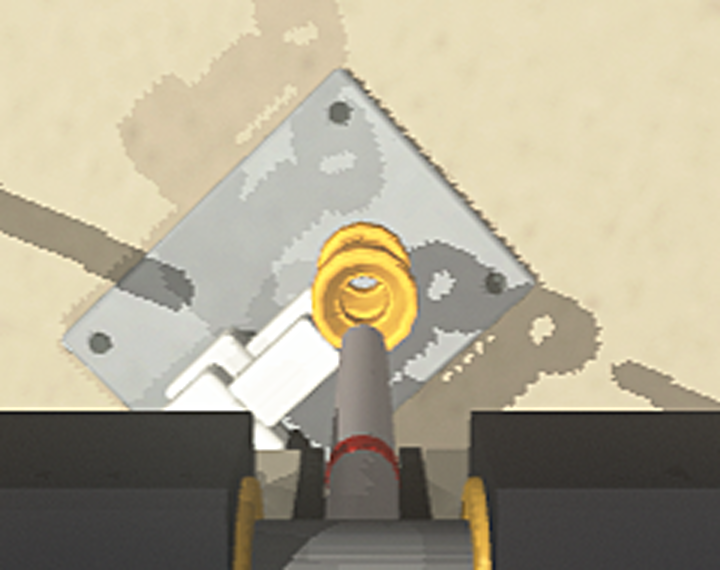

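The shaft is held straight, its tip near (321,231). The bushing ring is centred near (321.5,220), about 3 px above the predicted spot. I will fit its outline.

Run:
```python
from h import *
from scipy.optimize import least_squares
np.set_printoptions(precision=4,suppress=True)
s=snap('wrist'); im=cv2.imread('pics/w3.png'); hsv=cv2.cvtColor(im,cv2.COLOR_BGR2HSV)
m=cv2.inRange(hsv,(18,170,90),(32,255,255)); m[:180]=0; m[245:]=0; m[:,:290]=0; m[:,350:]=0
ys,xs=np.nonzero(m); print(xs.min(),xs.max(),ys.min(),ys.max())
for y in range(192,242,3):
    x=np.nonzero(m[y])[0]; print(y,(x.min(),x.max()) if len(x) else None,end=' ')
print()
t=np.linspace(0,2*np.pi,60)
def circ(c,z,r): return np.array([proj(s,[c[0]+r*np.cos(u),c[1]+r*np.sin(u),z]) for u in t])
for c in((.531,.165),(.529,.165),(.528,.164),(.527,.163)):
    # silhouette of both bushings (hulls); mask of hull union
    M=np.zeros(m.shape,np.uint8)
    for z0 in(.042,.089): cv2.fillConvexPoly(M,cv2.convexHull(np.vstack([circ(c,z0,.016),circ(c,z0+.016,.016)]).round().astype(np.int32)),255)
    print(c,[(y,np.nonzero(M[y])[0][[0,-1]].tolist()) for y in range(192,242,3) if M[y].any()], 'ctr',np.array(proj(s,[*c,.105])))
```

```text
304 338 195 234
192 None 195 (np.int64(319), np.int64(321)) 198 (np.int64(311), np.int64(329)) 201 (np.int64(309), np.int64(332)) 204 (np.int64(328), np.int64(334)) 207 (np.int64(306), np.int64(335)) 210 (np.int64(306), np.int64(334)) 213 (np.int64(305), np.int64(336)) 216 (np.int64(304), np.int64(337)) 219 (np.int64(304), np.int64(331)) 222 (np.int64(304), np.int64(338)) 225 None 228 (np.int64(315), np.int64(316)) 231 (np.int64(308), np.int64(334)) 234 (np.int64(311), np.int64(311)) 237 None 240 None 
(0.531, 0.165) [(195, [319, 324]), (198, [313, 331]), (201, [310, 334]), (204, [308, 336]), (207, [306, 337]), (210, [306, 338]), (213, [305, 338]), (216, [304, 339]), (219, [303, 340]), (222, [303, 341]), (225, [303, 341]), (228, [303, 340]), (231, [304, 339]), (234, [306, 338]), (237, [308, 335]), (240, [313, 331])] ctr [321.8444 224.1686]
(0.529, 0.165) [(195, [315, 330]), (198, [311, 333]), (201, [308, 336]), (204, [307, 337]), (207, [306, 338]), (210, [306, 339]), (213, [305, 340]), (216, [304, 341]), (219, [304, 341]), (222, [304, 341]), (225, [304, 341]), (228, [305, 340]), (231, [306, 339]), (234, [309, 337]), (237, [312, 334]), (240, [318, 328])] ctr [322.6634 222.0314]
(0.528, 0.164) [(192, [319, 324]), (195, [312, 331]), (198, [310, 334]), (201, [308, 336]), (204, [306, 337]), (207, [306, 338]), (210, [305, 338]), (213, [304, 339]), (216, [304, 340]), (219, [303, 341]), (222, [303, 341]), (225, [304, 340]), (228, [305, 339]), (231, [307, 338]), (234, [309, 334]), (237, [313, 330])] ctr [321.9791 220.5604]
(0.527, 0.163) [(192, [315, 328]), (195, [310, 332]), (198, [308, 335]), (201, [306, 336]), (204, [305, 337]), (207, [305, 337]), (210, [304, 339]), (213, [303, 339]), (216, [303, 340]), (219, [303, 340]), (222, [303, 340]), (225, [303, 339]), (228, [305, 338]), (231, [307, 336]), (234, [311, 332]), (237, [317, 326])] ctr [321.2934 219.0862]
```

The fit puts the bushing about 2.5 mm in −x and 1 mm in −y from the tool, well inside the flare. Correct, enter, and watch the force.

{"name": "apply_moves", "arguments": {
  "commands": [
    [[-0.25,-0.1,0],0,1],
    [[-0.25,-0.1,0],0,1],
    [[-0.25,-0.1,-1],0,1],
    [[-0.25,-0.1,-2],0,1],
    [[-0.25,-0.1,-2.6],0,1],
    [[-0.25,-0.1,-3.2],0,1],
    [[-0.25,-0.1,-3.7],0,1],
    [[-0.25,-0.1,-4.2],0,1],
    [[-0.25,-0.1,-4.2],0,1],
    [[-0.25,-0.1,-4.2],0,1]
  ]
}}

```text
clock: 10.95
tool_pos: [0.5283, 0.1635, 0.2163]
orientation: [-180.0, -0.0, -159.6]
force: [-0.1, -0.0, -1.6]
opening: 0.0112
gripper_force: 30.0
```

{"name": "apply_moves", "arguments": {
  "commands": [
    [[0,0,-0.5],0,1],
    [[0,0,-1],0,1],
    [[0,0,-1.4],0,1],
    [[0,0,-1.8],0,1],
    [[0,0,-1.8],0,1],
    [[0,0,-1.8],0,1],
    [[0,0,-1.8],0,1]
  ]
}}

```text
clock: 11.53
tool_pos: [0.5283, 0.1635, 0.1987]
orientation: [-180.0, 0.0, -159.6]
force: [-0.1, 0.3, -1.3]
opening: 0.0111
gripper_force: 30.0
```

Run:
```python
from h import *
s=snap('wrist','w4.png'); a=snap('scene','s4.png')
i=cv2.imread('pics/w4.png')[150:310,230:410]; j=cv2.imread('pics/s4.png')[160:290,290:420]
cv2.imwrite('pics/c4.png',np.hstack([cv2.resize(i,(440,391),interpolation=2),cv2.resize(j,(360,391))]))
print(ctrl.get_obs()['force'],ctrl.get_obs()['moment'])
```

```text
[-0.29921672 -1.06058445  0.05784791] [ 0.05776751 -0.02257857  0.02927944]
```

View pics/c4.png

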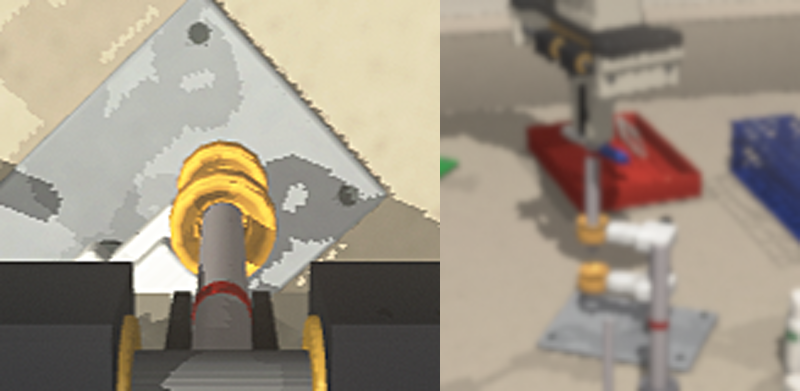

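The shaft has entered the upper bushing, centred and upright, with no side force. Continue down 5.3 cm.

{"name": "apply_moves", "arguments": {
  "commands": [
    [[0,0,-0.5],0,1],
    [[0,0,-1],0,1],
    [[0,0,-1.5],0,1],
    [[0,0,-2],0,1],
    [[0,0,-2.5],0,1],
    [[0,0,-3],0,1],
    [[0,0,-3.5],0,1],
    [[0,0,-4],0,1],
    [[0,0,-4.5],0,1],
    [[0,0,-5],0,1],
    [[0,0,-5.3],0,1],
    [[0,0,-5.3],0,1],
    [[0,0,-5.3],0,1],
    [[0,0,-5.3],0,1],
    [[0,0,-5.3],0,1]
  ]
}}

```text
clock: 12.88
tool_pos: [0.5284, 0.1636, 0.1459]
orientation: [180.0, 0.0, -159.6]
force: [0.2, 0.0, -0.8]
opening: 0.0114
gripper_force: 30.0
```

Run:
```python
from h import *
s=snap('wrist','w5.png'); a=snap('scene','s5.png')
i=cv2.imread('pics/w5.png')[150:310,230:410]; j=cv2.imread('pics/s5.png')[190:290,300:400]
cv2.imwrite('pics/c5.png',np.hstack([cv2.resize(i,(400,356),interpolation=2),cv2.resize(j,(356,356),interpolation=2)]))
o=ctrl.get_obs();print(o['tool_pos'],o['force'],o['gripper_force'])
```

```text
[0.52835154 0.1635726  0.14582828] [ 0.00144177  0.97247176 -0.771044  ] 29.976324001327157
```

View pics/c5.png

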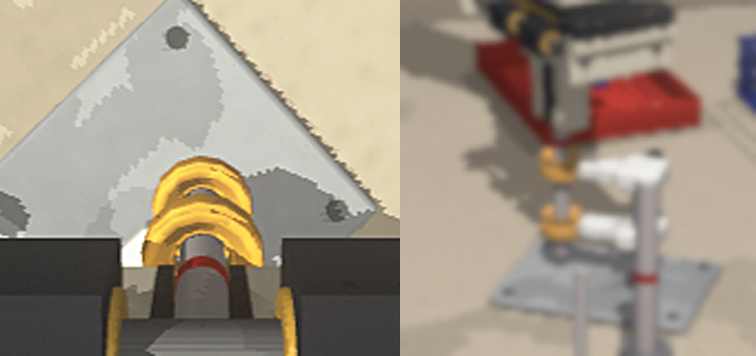

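The shaft passes through both bushings, its ring is just above the upper one, and the force is near zero. Handing in.

```bash
python3 -c "from plant import ctrl; print(ctrl.close_job())"
```

```text
the job is handed in; nothing more can be done
None
```

The 12 mm shaft is threaded through both bushings of the small grey stand and held upright, its red ring about 10 mm above the upper bushing; I handed the job in at about 13 s, and no verdict came back.

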